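# Hold a knee against a bare boat frame for bolting

## Task

One upright frame in the middle of the hull side still has no knee. Take the larger loose knee, stand it flat on the boards with its whole back face against that bare frame, centred and square so that it overhangs neither side of the frame, and press it on the frame with a steady force of about 14 N (at least 8, at most 20), bringing it up without ramming it. Finish while still gripping and pressing the knee, as a third hand for the boatbuilder who will bolt it from outside, and leave the small knee, bowl, tin and hammer where they are.

Things in the scene. Friction and masses are not known exactly. Their poses are not given: they have to be found in the camera images.
- knee: the larger loose wooden knee (L bracket) standing on its foot, 40 mm wide (y). Origin: middle of the lower edge of its flat back face; +x points out of that face (the face to press). Foot 180 mm long towards -x and 40 mm high from 100 to 180 mm; upright arm 120 mm high, 40 mm thick; hollow throat of 60 mm radius between. About 0.34 kg, centre of mass 67 mm from the back. Back starts roughly to +y
- knee_grip (a point): point in the foot of the knee, 108 mm in front of its back face, mid-width, 27 mm above its underside: a good place to grip across the 40 mm width from above. Wood on boards: friction under the foot takes some 2 to 4 N of the push before it reaches the frame
- bare_frame: the frame without a knee: fixed plumb wooden post 52 mm wide (y), 45 mm deep, 175 mm high, on the boards. Origin: middle of the lower edge of its flat inner face, at board level. +x points outboard, into the post, z up: the pressed knee ends with this origin and these axes. It is one of the two middle frames (which one varies); rigid
- kneed_frame: the other middle frame, same post with the same axes and origin, with a knee like the loose one already bolted on; fixed
- hull_side: the hull side, fixed, 760 mm long; planking 150 mm high, 45 mm outboard of the frames' inner faces. Origin: board level, mid-length, in the plane of the frames' inner faces; +x outboard (world +y within 0.12 rad), y along the hull. Frames at y = -255, -85, 85, 255 mm; the two outer ones carry bolted knees, reaching 180 mm inboard
- small_knee: the smaller loose knee, leave alone: same shape and axes, 28 mm wide, foot 110 mm long, 80 mm high
- bowl: blue plastic bowl, 140 mm across, 55 mm high, leave alone; origin under its centre
- bolt_tin: open round tin of bolts, 72 mm across, 70 mm high, leave alone; origin under its centre
- hammer: hammer, 300 mm long, lying on the boards along its x, leave alone; origin under its middle
Mind the look-alikes: they are no part of the job. Several things have the shape of the bare_frame; the one meant has the colours described above.

How it is judged:
At the end, for the whole second after the job is handed in: Through the last second the gripped larger knee presses on the bare frame with 8 to 20 N, at rest: back face within 4 mm of the frame, centred within 6 mm (no overhang), foot within 3 mm of the boards, upright within 0.04 rad, square within 0.05 rad (contact force between knee and bare_frame between 8 and 20 N and x of knee in the frame of bare_frame between -0.004 and 0.004 m and y of knee in the frame of bare_frame between -0.006 and 0.006 m and z of knee in the frame of bare_frame below 0.003 m and angle between knee's own z axis and vertical below 0.04 rad and angle between the x axis of knee and the x axis of bare_frame, either way round below 0.05 rad and contact force between the fingers and knee above 2 N and linear speed of knee below 0.01 m/s); the arm keeps its last pose, push and grip.
It fails at once if the small knee is shifted by more than 25 mm or tipped (distance of small_knee from where it was at the start of the episode above 0.025 m or angle between small_knee's own z axis and vertical above 0.35 rad).
It fails at once if the bowl is shifted by more than 25 mm or tipped (distance of bowl from where it was at the start of the episode above 0.025 m or angle between bowl's own z axis and vertical above 0.35 rad).
It fails at once if the bolt tin is shifted by more than 25 mm or tipped (distance of bolt_tin from where it was at the start of the episode above 0.025 m or angle between bolt_tin's own z axis and vertical above 0.35 rad).
It fails at once if the hammer is shifted by more than 25 mm or tipped (distance of hammer from where it was at the start of the episode above 0.025 m or angle between hammer's own z axis and vertical above 0.35 rad).
It fails at once if the knee is rammed against the bare frame (over 60 N) (contact force between knee and bare_frame above 60 N).
It also fails if it takes over 58 s, if anything falls off the work surface, if the arm or the gripper's body presses on something with over 40 N, if the wrist force passes 120 N, or if a joint passes its speed limit or range.

## Robot

A 6-joint arm with a two-finger parallel gripper is mounted at the origin on the work surface. World frame = base frame: x ahead of the robot, y to its left, z up, the work surface at z = 0. Lengths are in m, angles in rad, forces in N, time in s.
With the tool pointing down it reaches from about 0.4 to 0.825 m from the base axis. Payload 7 kg.
Tool frame: the origin (TCP) lies at the very end of the fingers, on their centre line; the grasp point (between the pads) lies 19 mm behind it; z points along the fingers, y is the line along which they close (so a half turn about z gives the same grasp; the last joint's range is limited). The gripper opens to 88 mm and grips with 3 to 60 N. Pads are 19 mm wide; open, the fingers measure 130 mm over their backs; the gripper's body (78 mm by 193 mm) begins 47 mm behind the grasp point.
Start: joints at [-1.015, 0.359, 0.012, 0, -1.224, -0.288], TCP at [0.179, -0.651, 0.227] pointing down, gripper open.
Joint ranges: [-3.07, 3.07], [-1.43, 2.12], [-1.02, 1.25], [-3.03, 1.67], [-3.05, -0], [-3.03, 3.03]. Speed limits (rad/s): [2.39, 2.39, 3.01, 3.14, 3.14, 3.14].

## Interface

Orientations are given as a unit quaternion [x, y, z, w].
In Python, from rig import arm gives the robot as it stands.
- The arm moves only by the tool jog_arm, never from a script. Its argument "commands" is a list of rows, each a list of 6 numbers: the shift along the tool's x, y, z as a fraction of full scale, then the turn, a rotation vector about the tool's x, y, z as a fraction of full scale. In form: [[dx, dy, dz, ax, ay, az], ...]. A call has 1 to 20 rows; each row shifts and turns the commanded pose from where the row before left it, along the tool's axes as they then stand; what a row does not reach is not made up. Full scale, the value 1, is 30 mm for a shift and 0.1 rad for a turn. A row lasts 1/10 s, in which the tool goes at most 50 mm and 8.59 degrees, less where a joint would pass 70% of its speed; a pose out of reach is approached as far as the arm can. A call with a number of a shift or a turn outside -1 to 1 is refused whole. A call with a gripper value outside its range is refused whole. "fingers" is the opening, from 0 (shut) to 1 (fully open), set as the call begins (left out, the last holds). The fingers move at their own pace and stop on an object; "grip_force" is the grip in N (left out, the last holds). Time passes only in rows, so rows that do not move let the fingers close. It gives the time, the measured TCP pose, the force, the opening and the grip force at its end, in the units of the state.
- arm.observe(): the state, without advancing time (a new reading comes with each control period).
- arm.read_camera(name): name is "side" or "top"; returns a dict with "color" (400x640x3 uint8, blue, green, red), "z_map" (400x640 float32, m along the optical axis (not along the pixel's ray), 0 where there is no reading), "vfov" (degrees; the focal length in pixels is half the picture's height over the tangent of half this angle, whatever the lens; pixels are square), "cx", "cy" (the principal point, pixels), "origin" and "attitude" of the camera in the world. Camera axes: x right, y up, looking along -z (the intrinsics and any distortion apply to the point x, -y, -z); pixel columns grow to the right and rows downward; lengths in m; the calibration is good to about 2 mm. A picture is of the moment at which its call begins.
- arm.finish_job(): hands the job in; it is judged then, once.
The state is a dict: "time": time; "joints": joint angles; "dq": joint speeds; "effort": joint torques, N m; "ee_pos": TCP position; "tool_rot": TCP orientation; "ft_force": force on the tool from outside, world axes, zero at the start; "torque": the same for the moment, N m; "finger_gap": finger opening in m; "finger_force": force on a finger pad.
Only numpy, scipy, OpenCV 4.12 (cv2) and the standard library are available. Lean on these libraries where they do the work, as an engineer would, in place of code of your own. Each camera call takes 0.05 s, during which the arm holds its last target. There are 200 camera calls.

## Working session

There is one attempt and no reset: what is moved stays moved. The work goes in short steps, Python scripts to look and compute and a tool call to move; the robot and the scene stay as the last step left them, time stands still between calls to the robot, and variables do not carry over. Pictures are saved under pics/ and viewed, at most 10 in all, crops included, and the job is handed in when it is done.

Besides the shell and the picture viewer there is one more tool, called after "Emit:" as a command line: name --pt "numbers of a row" for each row, then --argument value for the rest. jog_arm: Moves the arm, as the interface text tells. Its arguments: {"type":"object","properties":{"commands":{"type":"array","items":{"type":"array","items":{"type":"number"}}},"fingers":{"type":"number"},"grip_force":{"type":"number"}},"required":["commands"]}

```bash
mkdir -p pics; cat > h.py <<'E'
import numpy as np,cv2
from scipy.spatial.transform import Rotation as R
from rig import arm
def cam(n):
    c=arm.read_camera(n)
    np.savez(f'{n}.npz',**{k:v for k,v in c.items() if v is not None}); return c
def pts(c):
    z=c['z_map'];h,w=z.shape;f=h/2/np.tan(np.radians(c['vfov'])/2)
    u,v=np.meshgrid(np.arange(w),np.arange(h))
    P=np.stack([(u-c['cx'])/f*z,-(v-c['cy'])/f*z,-z],-1)
    a=np.array(c['attitude']); M=R.from_quat(a).as_matrix() if a.size==4 else a
    return P@M.T+np.array(c['origin'])
E
python3 - <<'E'
from h import *
for n in('top','side'):
    c=cam(n); cv2.imwrite(f'pics/{n}1.png',c['color'])
    print(n,{k:v for k,v in c.items() if k not in('color','z_map')},(c['z_map']>0).mean())
s=arm.observe();print(s)
E
```

```text
top {'vfov': 56.235328038567275, 'cx': 324.93447071105356, 'cy': 199.14606672160178, 'origin': array([ 0.46306398, -0.08078832,  0.93129262]), 'attitude': array([-0.02758668,  0.04167447,  0.71324813, -0.69912754])} 0.99602734375
side {'vfov': 44.75726787748355, 'cx': 322.3205789256168, 'cy': 195.79328242375678, 'origin': array([-0.37009722,  0.12503838,  1.17870735]), 'attitude': array([-0.21331414,  0.27503114,  0.73513596, -0.58174744])} 0.9959453125
{'time': 0.1, 'joints': array([-1.01490606e+00,  3.59317156e-01,  1.11358793e-02, -2.82693746e-04,
       -1.22404932e+00, -2.88096022e-01]), 'dq': array([-0.00087633, -0.00059187,  0.00232912,  0.00222341, -0.00074007,
       -0.00171296]), 'effort': array([-1.51791290e-03, -5.84163845e+01,  2.93752581e+01,  7.01562747e+00,
        1.00997166e-02, -4.79220512e-05]), 'ee_pos': array([ 0.178462  , -0.65054161,  0.22571343]), 'tool_rot': array([-1.33449652e-01,  9.91055326e-01,  7.08658224e-04, -1.72483246e-04]), 'ft_force': array([ 0.2870886 , -0.051022  , -0.54259224]), 'torque': array([ 0.04922704,  0.02451925, -0.05351716]), 'finger_force': 0.0, 'finger_gap': 0.0877300145219728}
```

View pics/top1.png

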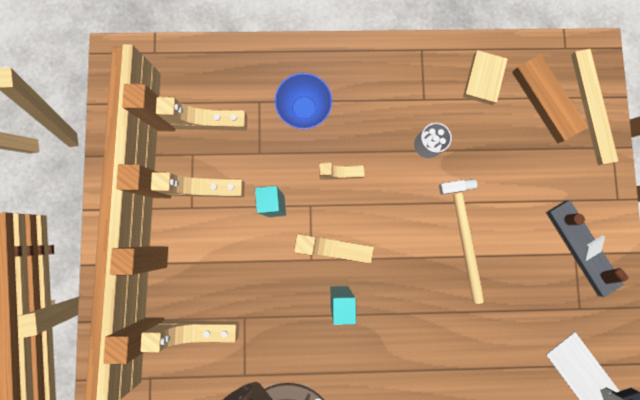

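View pics/side1.png

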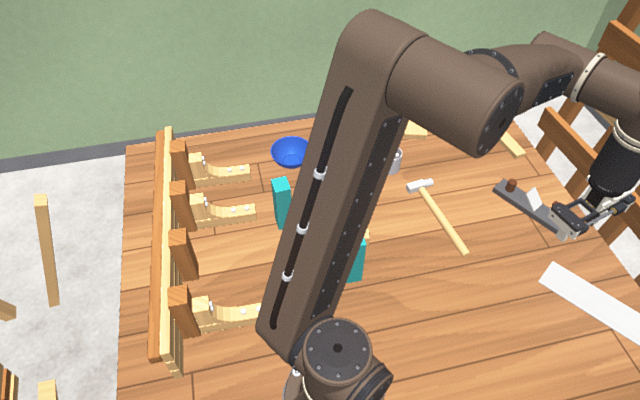

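The top view shows the bare frame at (135,261), the larger knee at (297–372, 235–262), the small knee at (342,171) and teal posts at (268,198) and (344,305). The side view shows the same hull, with the arm hiding the loose knees. Next I'll measure them with depth.

```bash
cat > m.py <<'E'
from h import *
def rect(Q):
    r=cv2.minAreaRect((Q[:,:2]*1000).astype(np.float32)); return np.round(r[0],1),np.round(r[1],1),round(r[2],2)
E
python3 - <<'E'
from m import *
c=dict(np.load('top.npz'));P=pts(c);col=c['color']
print('table z', np.median(P[330:390,420:540,2]),np.median(P[210:225,290:420,2]),np.median(P[150:160,270:400,2]))
def box(n,u0,u1,v0,v1,zl,zh):
    Q=P[v0:v1,u0:u1].reshape(-1,3);Q=Q[(Q[:,2]>zl)&(Q[:,2]<zh)]
    print(n,len(Q),'z',np.round(np.percentile(Q[:,2],[2,50,98]),4),*rect(Q))
box('knee all',285,385,225,275,.02,.2)
box('knee arm',285,385,225,275,.11,.14)
box('knee foot',285,385,225,275,.034,.046)
box('small',310,375,155,185,.02,.2)
box('small arm',310,375,155,185,.07,.1)
for i,(v0,v1) in enumerate([(80,115),(160,195),(242,280),(330,368)]):
    box('frame%d'%i,100,160,v0,v1,.165,.19)
box('teal1',245,295,175,225,.02,.3);box('teal1top',245,295,175,225,.1,.3)
box('teal2',325,365,280,330,.02,.3)
for i,(v0,v1) in enumerate([(90,135),(165,205),(320,355)]):
    box('bolted%d'%i,150,250,v0,v1,.034,.046)
    box('boltedarm%d'%i,140,250,v0,v1,.11,.14)
E
```

```text
table z -0.0024688745812325164 -0.0018464094740126558 -0.0016039307268901348
knee all 1347 z [0.035  0.0408 0.1201] [ 432.5 -119.2] [179.7  40. ] 79.11
knee arm 341 z [0.1146 0.118  0.1209] [445.7 -50.5] [39.8 39.9] 79.38
knee foot 782 z [0.0349 0.0385 0.0449] [ 428.5 -140.1] [137.2  39.9] 79.11
small 574 z [0.0219 0.0294 0.0799] [ 618.6 -140.8] [ 28.4 109.7] 1.23
small arm 147 z [0.0734 0.0782 0.0807] [617.3 -99.2] [25.5 27.7] 88.87
frame0 600 z [0.166  0.1736 0.1763] [760.4 296.3] [46.8 53.5] 88.85
frame1 603 z [0.1668 0.1734 0.1761] [589.8 303. ] [46.8 51.4] 89.06
frame2 627 z [0.1679 0.1733 0.1764] [420.8 310.1] [47.3 49.8] 88.61
frame3 699 z [0.1665 0.1731 0.1757] [252. 316.] [46.5 51.4] 87.2
teal1 791 z [0.0334 0.1727 0.1757] [539.4  22.7] [52.3 45. ] 4.14
teal1top 687 z [0.1092 0.1731 0.1757] [539.4  22.7] [52.3 45. ] 4.14
teal2 871 z [0.0349 0.1721 0.1756] [ 314.7 -129. ] [45.5 52.1] 89.25
bolted0 827 z [0.0348 0.0392 0.0456] [767.6 207.1] [225.2 109.9] 87.25
boltedarm0 539 z [0.1112 0.1191 0.1387] [758.5 268.5] [80.8 53. ] 86.32
bolted1 790 z [0.035  0.039  0.0454] [585.1 192.4] [182.1  42.6] 89.24
boltedarm1 512 z [0.1113 0.1188 0.138 ] [584.6 267.9] [65.4 54.6] 78.09
bolted2 918 z [0.0351 0.0387 0.0456] [249.1 211.9] [196.4  43.4] 86.02
boltedarm2 456 z [0.1111 0.1177 0.1208] [250.9 272.3] [48.2 51. ] 89.49
```

Emit:
jog_arm --pt "-0.688 0.835 0 0 0 0" --pt "-0.688 0.835 0 0 0 0" --pt "-0.688 0.835 0 0 0 0" --pt "-0.688 0.835 0 0 0 0" --pt "-0.688 0.835 0 0 0 0" --pt "-0.688 0.835 0 0 0 0" --pt "-0.688 0.835 0 0 0 0" --pt "-0.688 0.835 0 0 0 0" --pt "-0.688 0.835 0 0 0 0" --pt "-0.688 0.835 0 0 0 0" --pt "-0.688 0.835 0 0 0 0" --pt "-0.688 0.835 0 0 0 0" --pt "-0.688 0.835 0 0 0 0" --pt "-0.688 0.835 0 0 0 0" --pt "-0.688 0.835 0 0 0 0" --pt "-0.688 0.835 0 0 0 0" --pt "-0.688 0.835 0 0 0 0" --pt "-0.688 0.835 0 0 0 0" --pt "-0.688 0.835 0 0 0 0" --pt "-0.688 0.835 0 0 0 0" --fingers 1

```text
time: 2.1
ee_pos: [0.4442, -0.0572, 0.2265]
tool_rot: [-0.134, 0.991, 0.0, -0.0]
ft_force: [1.1, -1.0, -0.3]
finger_gap: 0.0875
finger_force: 0.0
```

Emit:
jog_arm --pt "0 0 0 0 0 -0.928" --pt "0 0 0 0 0 -0.928" --pt "0 0 0 0 0 -0.928" --pt "0 0 0 0 0 -0.928" --pt "0 0 0 0 0 -0.928" --pt "0 0 0 0 0 -0.928" --pt "0 0 0 0 0 -0.928" --pt "0 0 0 0 0 -0.928" --pt "0 0 0 0 0 -0.928" --pt "0 0 0 0 0 -0.928" --pt "0 0 0 0 0 -0.928" --pt "0 0 0 0 0 -0.928" --pt "0 0 0 0 0 0" --pt "0 0 0 0 0 0"

```text
time: 3.5
ee_pos: [0.4439, -0.0586, 0.2264]
tool_rot: [-0.636, 0.772, 0.0, -0.0]
ft_force: [-0.4, -0.1, -0.4]
finger_gap: 0.0878
finger_force: 0.0
```

```bash
cat >> m.py <<'E'
def to(x,y,z,yaw_closing):
    "needed tool-frame shift (in full scales) and turn, for a target; TCP in m, closing heading in deg"
    s=arm.observe();M=R.from_quat(s['tool_rot']).as_matrix();p=s['ee_pos']
    zt=np.array([0,0,-1.]);yt=np.array([np.cos(np.radians(yaw_closing)),np.sin(np.radians(yaw_closing)),0])
    if yt@M[:,1]<0: yt=-yt
    T=np.stack([np.cross(yt,zt),yt,zt],1)
    print('t',s['time'],'p',np.round(p,4),'closing',np.degrees(np.arctan2(M[1,1],M[0,1])),'tilt',np.round(M[:,2],4),'F',np.round(s['ft_force'],2),'gap',s['finger_gap'],s['finger_force'],'j6',s['joints'][5])
    print('shift',np.round((M.T@(np.array([x,y,z])-p))/.03,3),'turn',np.round(R.from_matrix(M.T@T).as_rotvec()/.1,3))
E
python3 -c "
from m import *
to(.4442,-.0583,.075,169.1)"
```

```text
t 3.5 p [ 0.4439 -0.0586  0.2264] closing 168.99246301144044 tilt [-4.e-04 -0.e+00 -1.e+00] F [-0.43 -0.07 -0.43] gap 0.0877695902807689 0.0 j6 -0.5034563435482081
shift [-0.011 -0.009  5.047] turn [ 0.004 -0.001 -0.019]
```

Down, and grip the upright for a first carry out of the teal posts' way.

Emit:
jog_arm --pt "0 0 0.8 0 0 0" --pt "0 0 0.8 0 0 0" --pt "0 0 0.8 0 0 0" --pt "0 0 0.8 0 0 0" --pt "0 0 0.8 0 0 0" --pt "0 0 0.6 0 0 0" --pt "0 0 0.3 0 0 0" --pt "0 0 0.15 0 0 0" --pt "0 0 0 0 0 0" --pt "0 0 0 0 0 0"

```text
time: 4.5
ee_pos: [0.4447, -0.0584, 0.0758]
tool_rot: [-0.637, 0.771, -0.0, 0.0]
ft_force: [-0.4, -0.6, 0.4]
finger_gap: 0.0877
finger_force: 0.0
```

Emit:
jog_arm --pt "0 0 0 0 0 0" --pt "0 0 0 0 0 0" --pt "0 0 0 0 0 0" --pt "0 0 0 0 0 0" --pt "0 0 0 0 0 0" --pt "0 0 0 0 0 0" --pt "0 0 0 0 0 0" --pt "0 0 0 0 0 0" --fingers 0 --grip_force 60

```text
time: 5.3
ee_pos: [0.4442, -0.0585, 0.075]
tool_rot: [-0.637, 0.771, -0.0, 0.0]
ft_force: [0.0, 0.3, -0.5]
finger_gap: 0.0397
finger_force: 60.0
```

```bash
python3 -c "
from m import *
to(.4442,-.0583,.19,169.1)"
```

```text
t 5.3 p [ 0.4442 -0.0585  0.075 ] closing 169.15057095453204 tilt [ 0.  0. -1.] F [ 0.03  0.28 -0.5 ] gap 0.03966058853807788 59.96693193912506 j6 -0.5007617432611143
shift [-0.007  0.    -3.832] turn [-0.     0.     0.009]
```

Emit:
jog_arm --pt "0 0 -0.2 0 0 0" --pt "0 0 -0.5 0 0 0" --pt "0 0 -0.7 0 0 0" --pt "0 0 -0.8 0 0 0" --pt "0 0 -0.7 0 0 0" --pt "0 0 -0.4 0 0 0" --pt "0 0 -0.2 0 0 0" --pt "0 0 0 0 0 -0.3" --pt "0 0 0 0 0 -0.46" --pt "0 0 0 0 0 -0.46" --pt "0 0 0 0 0 -0.3"

```text
time: 6.4
ee_pos: [0.4433, -0.0586, 0.1794]
tool_rot: [-0.694, 0.72, 0.001, -0.001]
ft_force: [1.2, 0.7, -4.3]
finger_gap: 0.0396
finger_force: 60.0
```

Emit:
jog_arm --pt "-0.2 0.08 0 0 0 0" --pt "-0.4 0.08 0 0 0 0" --pt "-0.6 0.08 0 0 0 0" --pt "-0.6 0.08 0 0 0 0" --pt "-0.6 0.08 0 0 0 0" --pt "-0.6 0.08 0 0 0 0" --pt "-0.6 0.08 0 0 0 0" --pt "-0.6 0.08 0 0 0 0" --pt "-0.6 0.08 0 0 0 0" --pt "-0.6 0.08 0 0 0 0" --pt "-0.6 0.08 0 0 0 0" --pt "-0.6 0.08 0 0 0 0" --pt "-0.6 0.08 0 0 0 0" --pt "-0.6 0.08 0 0 0 0" --pt "-0.6 0.08 0 0 0 0" --pt "-0.4 0.05 0 0 0 0" --pt "-0.1 0 0 0 0 0" --pt "0 0 0 0 0 0" --pt "0 0 0 0 0 0"

```text
time: 8.3
ee_pos: [0.4164, 0.2091, 0.1799]
tool_rot: [-0.694, 0.72, 0.0, -0.0]
ft_force: [1.2, 0.2, -2.7]
finger_gap: 0.0398
finger_force: 60.0
```

```bash
python3 -c "
from m import *
to(.4169,.2092,.077,177.78)
c=cam('top');P=pts(c);cv2.imwrite('pics/top2.png',c['color'])
c=cam('side');cv2.imwrite('pics/side2.png',c['color'])"
```

```text
t 8.3 p [0.4164 0.2091 0.1799] closing 177.83583186440134 tilt [-5.e-04 -4.e-04 -1.e+00] F [ 1.21  0.22 -2.69] gap 0.03975774960556941 59.963765144348145 j6 -0.9273567161754545
shift [-0.004 -0.02   3.429] turn [ 0.005 -0.005  0.01 ]
```

View pics/side2.png

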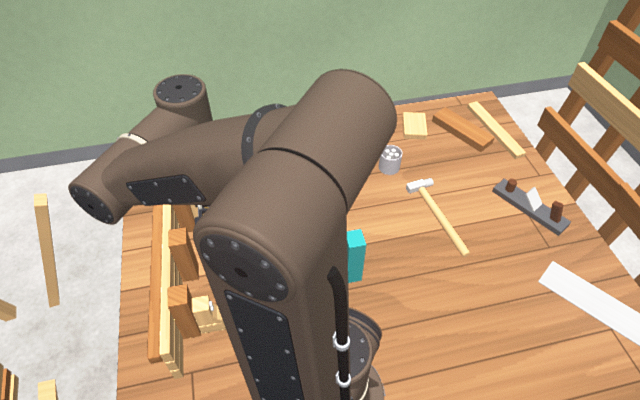

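The side view is blocked by the arm, with the knee hidden behind it at about (200,240). I'll lower it gently.

Emit:
jog_arm --pt "0 0 0.4 0 0 0" --pt "0 0 0.6 0 0 0" --pt "0 0 0.6 0 0 0" --pt "0 0 0.6 0 0 0" --pt "0 0 0.4 0 0 0" --pt "0 0 0.3 0 0 0" --pt "0 0 0.2 0 0 0" --pt "0 0 0.1 0 0 0" --pt "0 0 0.1 0 0 0" --pt "0 0 0.08 0 0 0" --pt "0 0 0.05 0 0 0" --pt "0 0 0 0 0 0" --pt "0 0 0 0 0 0"

```text
time: 9.7
ee_pos: [0.4167, 0.2098, 0.0774]
tool_rot: [-0.694, 0.72, 0.0, 0.0]
ft_force: [0.4, 0.8, -3.2]
finger_gap: 0.0397
finger_force: 60.0
```

Emit:
jog_arm --pt "0 0 0 0 0 0" --pt "0 0 0 0 0 0" --pt "0 0 0 0 0 0" --pt "0 0 0 0 0 0" --pt "0 0 0 0 0 0" --fingers 0.7

```text
time: 10.2
ee_pos: [0.4167, 0.2097, 0.0773]
tool_rot: [-0.694, 0.72, -0.0, 0.0]
ft_force: [-0.3, -0.2, 1.7]
finger_gap: 0.061
finger_force: 0.0
```

Emit:
jog_arm --pt "0 0 -0.5 0 0 0" --pt "0 0 -0.8 0 0 0" --pt "0 0 -0.9 0 0 0" --pt "0 0 -0.7 0 0 0" --pt "0.8 0 -0.5 0 0 0" --pt "0.9 0 0 0 0 0" --pt "0.9 0 0 0 0 0" --pt "0 0 0 0 0 0" --pt "0 0 0 0 0 0" --fingers 1

```text
time: 11.1
ee_pos: [0.4138, 0.1314, 0.1794]
tool_rot: [-0.693, 0.721, -0.0, 0.0]
ft_force: [-0.5, 0.2, 0.2]
finger_gap: 0.0874
finger_force: 0.0
```

```bash
python3 - <<'E'
from m import *
to(.4169,.2092,.077,177.78)
c=cam('top');P=pts(c);cv2.imwrite('pics/top3.png',c['color'])
E
```

```text
t 11.1 p [0.4138 0.1314 0.1794] closing 177.79239416515898 tilt [ 6.e-04  5.e-04 -1.e+00] F [-0.54  0.19  0.19] gap 0.08738042876623255 0.0 j6 -0.8036431696746263
shift [-2.593e+00 -1.000e-03  3.415e+00] turn [-0.006  0.005  0.002]
```

View pics/top3.png

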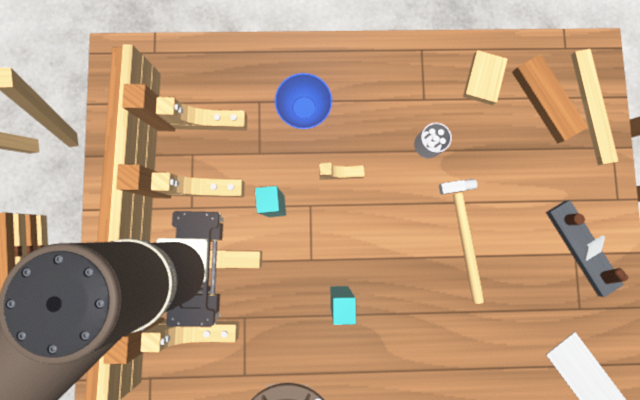

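The gripper hides the knee's upright, the foot is visible up to about (260,260), and the neighbours are undisturbed. I'll measure the visible foot.

```bash
python3 - <<'E'
from m import *
c=dict(np.load('top.npz'));P=pts(c)
Q=P[240:280,222:275].reshape(-1,3);Q=Q[(Q[:,2]>.034)&(Q[:,2]<.046)]
print(len(Q),*rect(Q),Q[:,:2].min(0),Q[:,:2].max(0))
u=np.array([.0387,.99925]);n=np.array([-.99925,.0387]);o=np.array([.4199,.2871])
L=(Q[:,:2]-o)@u;W=(Q[:,:2]-o)@n
print(L.min(),W.min(),W.max())
for a in np.arange(-.235,-.19,.01):
    k=(L>a)&(L<a+.01); print(round(a,3),k.sum(),W[k].min() if k.any() else'',W[k].max() if k.any() else '')
E
```

```text
648 [411.9 102.4] [87.8 39.9] 88.67 [0.39110972 0.05849771] [0.43270148 0.14580809]
-0.22902394677489082 -0.019462924800172993 0.020662571292981446
-0.235 31 -0.017292478414198096 0.01989865610088642
-0.225 73 -0.019462924800172993 0.02033143319655329
-0.215 80 -0.01936777336874663 0.020348703253724273
-0.205 73 -0.01933855256970958 0.02061728969321993
-0.195 70 -0.019061355530297884 0.020662571292981446
```

Emit:
jog_arm --pt "0.02 0 0.6 0 0 0" --pt "0.02 0 0.9 0 0 0" --pt "0 0 0.9 0 0 0" --pt "0 0 0.9 0 0 0" --pt "0 0 0.9 0 0 0" --pt "0 0 0.7 0 0 0" --pt "0 0 0.4 0 0 0" --pt "0 0 0.2 0 0 0" --pt "0 0 0.17 0 0 0" --pt "0 0 0 0 0 0" --pt "0 0 0 0 0 0"

```text
time: 12.25
ee_pos: [0.414, 0.1309, 0.0095]
tool_rot: [-0.694, 0.72, -0.0, 0.0]
ft_force: [-0.0, 0.0, -0.3]
finger_gap: 0.0875
finger_force: 0.0
```

Emit:
jog_arm --pt "0 0 0 0 0 0" --pt "0 0 0 0 0 0" --pt "0 0 0 0 0 0" --pt "0 0 0 0 0 0" --pt "0 0 0 0 0 0" --pt "0 0 0 0 0 0" --pt "0 0 0 0 0 0" --pt "0 0 0 0 0 0" --fingers 0 --grip_force 50

```text
time: 13.05
ee_pos: [0.4136, 0.1305, 0.0091]
tool_rot: [-0.694, 0.72, -0.0, -0.0]
ft_force: [-1.0, -0.7, 1.6]
finger_gap: 0.0401
finger_force: 50.0
```

```bash
python3 - <<'E'
from m import *
u=np.array([.0387,.99925]);o=np.array([.4199,.2871]);g=o-.113*u
to(*g,.0085,177.78)
E
```

```text
t 13.05 p [0.4136 0.1305 0.0091] closing 177.86466785002406 tilt [-1.e-04 -1.e-04 -1.e+00] F [-0.95 -0.69  1.64] gap 0.04011264090544577 49.997575879096985 j6 -0.8010082887837716
shift [-1.458 -0.01   0.018] turn [ 0.001 -0.001  0.015]
```

Emit:
jog_arm --pt "-0.1 0 0 0 0 0" --pt "-0.2 0 0 0 0 0" --pt "-0.2 0 0 0 0 0" --pt "-0.2 0 0 0 0 0" --pt "-0.2 0 0 0 0 0" --pt "-0.2 0 0 0 0 0" --pt "-0.15 0 0 0 0 0" --pt "-0.1 0 0 0 0 0" --pt "0 0 0 0 0 0" --pt "0 0 0 0 0 0"

```text
time: 14.05
ee_pos: [0.4152, 0.1717, 0.0091]
tool_rot: [-0.694, 0.72, 0.0, 0.0]
ft_force: [-2.0, 0.8, 2.3]
finger_gap: 0.0397
finger_force: 50.0
```

Emit:
jog_arm --pt "-0.03 0 0 0 0 0" --pt "-0.03 0 0 0 0 0" --pt "-0.03 0 0 0 0 0" --pt "0 0 0 0 0 0"

```text
time: 14.45
ee_pos: [0.4152, 0.1734, 0.0091]
tool_rot: [-0.694, 0.72, -0.0, -0.0]
ft_force: [-0.3, -4.2, 5.5]
finger_gap: 0.0395
finger_force: 50.0
```

```bash
python3 - <<'E'
from m import *
to(.4157,.1791,.0085,177.78)
c=cam('top');P=pts(c);cv2.imwrite('pics/top4.png',c['color'])
u=np.array([.0387,.99925]);n=np.array([-.99925,.0387]);o=np.array([.4199,.2871])
Q=P[235:290,195:260].reshape(-1,3);Q=Q[(Q[:,2]>.034)&(Q[:,2]<.046)]
L=(Q[:,:2]-o)@u;W=(Q[:,:2]-o)@n;k=(abs(W)<.03);print('tip',L[k].min(),W[k].min(),W[k].max(),rect(Q[k]))
E
```

```text
t 14.45 p [0.4152 0.1734 0.0091] closing 177.84485534505342 tilt [-2.e-04 -3.e-04 -1.e+00] F [-0.28 -4.22  5.47] gap 0.03948881212934448 49.99657988548279 j6 -0.8738221527631302
shift [-0.189 -0.01   0.019] turn [ 0.002 -0.003  0.011]
tip -0.18617368202233847 -0.018987699398758086 0.02359527006333672 (array([412.3, 135.1]), array([67.5, 41.5]), 89.9)
```

Emit:
jog_arm --pt "-0.02 0 0 0 0 0" --pt "-0.02 0 0 0 0 0" --pt "-0.02 0 0 0 0 0" --pt "-0.02 0 0 0 0 0" --pt "0 0 0 0 0 0"

```text
time: 15.0
ee_pos: [0.4153, 0.1762, 0.009]
tool_rot: [-0.694, 0.72, 0.0, -0.0]
ft_force: [-0.7, -4.1, 4.2]
finger_gap: 0.0396
finger_force: 50.0
```

Emit:
jog_arm --pt "-0.02 0 0 0 0 0" --pt "-0.02 0 0 0 0 0" --pt "0 0 0 0 0 0"

```text
time: 15.3
ee_pos: [0.4154, 0.1774, 0.0091]
tool_rot: [-0.694, 0.72, 0.0, 0.0]
ft_force: [-1.0, -3.5, 5.4]
finger_gap: 0.0396
finger_force: 50.0
```

Emit:
jog_arm --pt "-0.02 0 0 0 0 0" --pt "-0.02 0 0 0 0 0" --pt "0 0 0 0 0 0"

```text
time: 15.6
ee_pos: [0.4155, 0.1786, 0.0091]
tool_rot: [-0.694, 0.72, 0.0, 0.0]
ft_force: [-0.3, -3.3, 4.9]
finger_gap: 0.0402
finger_force: 50.0
```

Emit:
jog_arm --pt "-0.02 0 0 0 0 0" --pt "0 0 0 0 0 0"

```text
time: 15.8
ee_pos: [0.4155, 0.1792, 0.0091]
tool_rot: [-0.694, 0.72, 0.0, 0.0]
ft_force: [-0.0, -4.4, 4.5]
finger_gap: 0.0396
finger_force: 50.0
```

Emit:
jog_arm --pt "-0.02 0 0 0 0 0" --pt "0 0 0 0 0 0"

```text
time: 16.0
ee_pos: [0.4155, 0.1798, 0.0091]
tool_rot: [-0.694, 0.72, 0.0, 0.0]
ft_force: [-0.6, -3.0, 3.7]
finger_gap: 0.0399
finger_force: 50.0
```

Emit:
jog_arm --pt "-0.015 0 0 0 0 0" --pt "0 0 0 0 0 0"

```text
time: 16.2
ee_pos: [0.4155, 0.1801, 0.0091]
tool_rot: [-0.694, 0.72, -0.0, -0.0]
ft_force: [-1.2, -4.1, 4.5]
finger_gap: 0.0397
finger_force: 50.0
```

Emit:
jog_arm --pt "-0.015 0 0 0 0 0" --pt "0 0 0 0 0 0"

```text
time: 16.4
ee_pos: [0.4155, 0.1801, 0.0091]
tool_rot: [-0.694, 0.72, -0.0, -0.0]
ft_force: [2.4, -7.0, 5.1]
finger_gap: 0.0396
finger_force: 50.0
```

Emit:
jog_arm --pt "-0.015 0 0 0 0 0" --pt "0 0 0 0 0 0"

```text
time: 16.6
ee_pos: [0.4154, 0.1801, 0.0091]
tool_rot: [-0.694, 0.72, -0.0, -0.001]
ft_force: [2.8, -10.4, 5.5]
finger_gap: 0.0396
finger_force: 50.0
```

Emit:
jog_arm --pt "-0.015 0 0 0 0 0" --pt "0 0 0 0 0 0"

```text
time: 16.8
ee_pos: [0.4153, 0.1801, 0.009]
tool_rot: [-0.694, 0.72, -0.0, -0.001]
ft_force: [3.6, -10.7, 6.4]
finger_gap: 0.0396
finger_force: 50.0
```

Emit:
jog_arm --pt "-0.015 0 0 0 0 0" --pt "0 0 0 0 0 0"

```text
time: 17.0
ee_pos: [0.4153, 0.1802, 0.009]
tool_rot: [-0.694, 0.72, -0.001, -0.001]
ft_force: [4.3, -13.4, 7.6]
finger_gap: 0.0401
finger_force: 50.0
```

```bash
python3 - <<'E'
from m import *
to(.4157,.1791,.0085,177.78); print(arm.observe()['torque'])
u=np.array([.0387,.99925]);n=np.array([-.99925,.0387]);o=np.array([.4199,.2871])
c=cam('top');P=pts(c);cv2.imwrite('pics/top5.png',c['color'][180:340,60:300].repeat(3,0).repeat(3,1))
Q=P[235:290,185:260].reshape(-1,3);Q=Q[(Q[:,2]>.034)&(Q[:,2]<.046)]
L=(Q[:,:2]-o)@u;W=(Q[:,:2]-o)@n
for a in np.arange(-.18,-.14,.006):
    k=(L>a)&(L<a+.006)&(abs(W)<.03); print(round(a,3),k.sum(),W[k].min(),W[k].max())
for _ in range(4): print(arm.observe()['ft_force'].round(1)); arm.read_camera('side')
E
```

```text
t 17.0 p [0.4153 0.1802 0.009 ] closing 177.82782857443007 tilt [-0.001  -0.0024 -1.    ] F [  4.31 -13.39   7.57] gap 0.0400619140570257 49.997976422309875 j6 -0.8867877344002618
shift [ 0.036 -0.015  0.018] turn [ 0.009 -0.024  0.008]
[-4.64696338 -1.76075849 -0.16455215]
-0.18 43 -0.018890195309788964 0.018391573100380094
-0.174 43 -0.018752295688492467 0.01858412611192374
-0.168 43 -0.01864074114751839 0.018415191995927477
-0.162 44 -0.01854790315596411 0.01875112412269206
-0.156 42 -0.018541249425709116 0.018987159901241453
-0.15 45 -0.018340626345398944 0.018861886776635604
-0.144 44 -0.01823595816974023 0.0190075948457427
[  4.7 -13.7   7.3]
[  4.4 -13.9   7.4]
[  4.4 -13.    8.2]
[  5.3 -14.3   8.4]
```

View pics/top5.png

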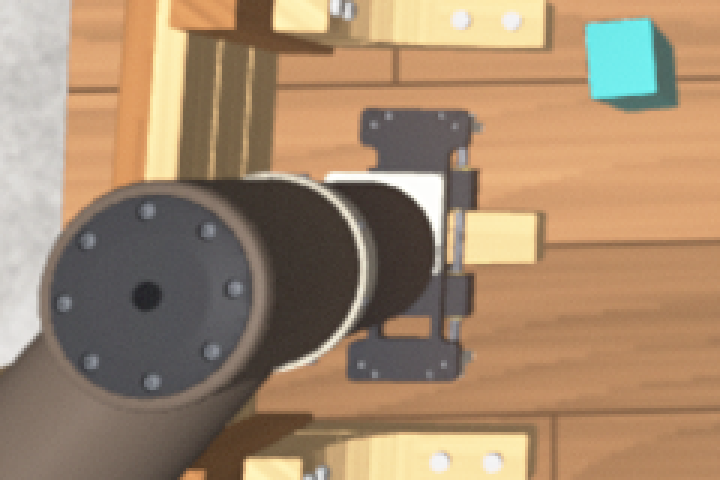

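The knee is centred within 0.5 mm and square, with the foot end at 180 mm from the frame face. I'll add about 4 N and let it settle.

Emit:
jog_arm --pt "-0.017 0 0 0 0 0" --pt "0 0 0 0 0 0" --pt "0 0 0 0 0 0" --pt "0 0 0 0 0 0" --pt "0 0 0 0 0 0" --pt "0 0 0 0 0 0" --pt "0 0 0 0 0 0" --pt "0 0 0 0 0 0"

```text
time: 18.05
ee_pos: [0.4152, 0.1802, 0.009]
tool_rot: [-0.693, 0.72, -0.001, -0.001]
ft_force: [5.0, -15.1, 8.6]
finger_gap: 0.0396
finger_force: 50.0
```

```bash
python3 - <<'E'
from m import *
F=[]
for _ in range(12): arm.read_camera('side'); F.append(arm.observe()['ft_force'])
print(np.mean(F,0),np.std(F,0)); to(.4157,.1801,.009,177.78)
E
```

```text
[  5.26475348 -16.18657482   8.63804603] [0.55954757 0.44710332 0.43429813]
t 18.65 p [0.4152 0.1802 0.009 ] closing 177.81148583267617 tilt [-0.0013 -0.0029 -1.    ] F [  5.16 -15.98   8.71] gap 0.0398976185151902 50.00069439411163 j6 -0.8876291802539202
shift [ 0.003 -0.017  0.001] turn [ 0.012 -0.03   0.006]
```

```bash
python3 -c "
from rig import arm
print(arm.finish_job())"
```

```text
the job is handed in; nothing more can be done
None
```

The larger knee stands against the bare frame, still gripped and pressing at an estimated 12–16 N (wrist reading 16 N less board friction), within about 1 mm of centre and square within about 0.02 rad by camera; I handed the job in at about 19 s, having left the small knee, bowl, tin and hammer alone, and it returned no verdict.

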